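# Put the green stem tape away and shut the pin cabinet

### The arm

A 7-joint arm with a two-finger parallel gripper is mounted at the origin on the work surface; the furniture and walls round the work are solid. World frame = base frame: x ahead of the robot, y to its left, z up, the work surface at z = 0. Lengths are in m, angles in rad, forces in N, time in s.
With the tool pointing down it reaches from about 0.4 to 0.9 m from the base axis. Payload 5.6 kg.
Tool frame: the origin (TCP) lies on the centre line of the jaws, within the pads' length; the fingertips stand 25 mm ahead of it and the grasp point (between the pads) lies 6 mm ahead of it (robot.finger_overhang is the distance from the TCP to the fingertips, in m); z points along the fingers, y is the line along which they close (so a half turn about z gives the same grasp; the last joint's range is limited). The gripper opens to 92 mm and grips with 3 to 60 N. Pads are 20 mm wide; open, the fingers measure 128 mm over their backs; the gripper's body (75 mm by 189 mm) begins 69 mm behind the grasp point.
Start: joints at [-1.246, 0.468, -0.012, 1.603, 0.006, 1.071, -0.056], TCP at [0.234, 0.607, 0.24] pointing down, gripper open.
Joint ranges: [-2.53, 2.53], [-0.31, 2.02], [-1.57, 1.55], [0.28, 2.44], [-1.29, 4.43], [0.15, 1.84], [-2.92, 2.92]. Speed limits (rad/s): [2.57, 2.57, 3.14, 3.14, 3.14, 3.14, 3.14].

### API

Orientations are given as [roll, pitch, yaw] about the fixed x, y, z axes, in that order (R = Rz(yaw) Ry(pitch) Rx(roll)).
In Python, from plant import status, eyes, robot gives the robot as it stands.
- The arm moves only by the tool arm_command, never from a script. Its argument "series" is one flat list of numbers, 7 for each row, row after row: the shift along the world's x, y, z in units of 0.3 m (1.0 is 0.3 m), then the turn, a rotation vector about the world's x, y, z in units of 1.5 rad (1.0 is 1.5 rad), then the closure, from 0 (fully open) to 1 (shut). A call has 1 to 12 rows; each row is the pose to reach, as a shift and turn from the pose commanded when the call began; what a row does not reach only later rows make up. A row lasts 1/8 s, in which the tool goes at most 62.5 mm and 10.7 degrees, less where a joint would pass 70% of its speed; a pose out of reach is approached as far as the arm can. A call with a number of a shift or a turn outside -1 to 1 is refused whole. A call with a gripper value outside its range is refused whole. The fingers move at their own pace and stop on an object; "newtons" is the grip in N (left out, the last holds). Time passes only in rows, so rows that repeat a pose let the fingers close. It gives the time, the measured TCP pose, the force, the opening and the grip force at its end, in the units of the state.
- status.get_obs(): the state, without advancing time (a new reading comes with each control period).
- eyes.read_camera(name): name is "side" or "top"; returns the picture (384x512x3 uint8, red, green, blue); there is no depth.
- eyes.camera_params(name): a dict with "intrinsics" (3x3 intrinsics, pixels), "extrinsics" (4x4, takes a point from camera to world coordinates). Camera axes: x right, y down, z forward; pixel columns grow to the right and rows downward; lengths in m; the calibration is good to about 2 mm. A picture is of the moment at which its call begins. camera_params takes no time and is no camera call.
- robot.finish_job(): hands the job in; it is judged then, once.
The state is a dict: "time": time; "q": joint angles; "joint_velocities": joint speeds; "joint_torque": joint torques, N m; "tcp_pos": TCP position; "orientation": TCP orientation; "wrist_force": force on the tool from outside, world axes, zero at the start; "ft_torque": the same for the moment, N m; "grip_width": finger opening in m; "gripper_force": force on a finger pad.
Only numpy, scipy, OpenCV 4.12 (cv2) and the standard library are available. Lean on these libraries where they do the work, as an engineer would, in place of code of your own. Each camera call takes 0.05 s, during which the arm holds its last target. There are 200 camera calls.

### The job

Lay the roll of green stem tape flat in the open tray at the top of the little wooden pin cabinet, let go of it while the lid is still open, then swing the lid down until it is fully shut. Leave the brown roll of tape and the spool of gold ribbon where they are.

Things in the scene. Friction and masses are not known exactly. Their poses are not given: they have to be found in the camera images.
- pin_cabinet: small wooden cabinet, fixed to the table, 139 (x) x 164 (y) x 118 mm high with the lid shut. Origin at the centre of its underside, axes z up, x from the front (two dummy drawers with brass knobs, which do not open) to the back, where the lid is hinged. Front face at x = -56 mm, back face at x = 64 mm, sides at y = +-80 mm. The shallow tray under the lid is open at the top: rim 110 mm above the table, walls 6 mm thick.
- tray (a point): centre of the tray's floor, 92 mm above the table; axes as the cabinet's. The tray measures 108 mm (x) by 148 mm (y) inside and is 18 mm deep.
- pin_cabinet_lid (a joint): angle of the lid in rad: 0 shut, 1.57 upright, 1.83 fully open, leaning a little backwards. The hinge line runs along the cabinet's y at x = 67 mm, z = 112 mm in the cabinet's frame. It starts open, between 1.72 and 1.83. The hinge is slightly stiff: the lid stays where it is left above about 1.3 rad, moves at a push of 1 N on its upper part from behind, and below about 1.2 rad sinks shut by its own weight, slowed by the hinge, within about 5 s. It weighs 80 g.
- lid_edge (a point): middle of the lid's free edge, at half its thickness. The lid is a flat wooden board 6 mm thick, 164 mm wide, reaching 125 mm from the hinge line to this edge; with the lid fully open the edge is about 233 mm above the table.
- green_tape: loose roll of green stem tape lying flat, 58 mm in diameter, 13 mm high, about 60 g. Origin at the centre of its underside, z up.
- brown_tape: loose roll of dark brown stem tape lying flat, of the same size as the green one; to be left alone. Origin at the centre of its underside.
- gold_ribbon: spool of gold ribbon lying flat, 68 x 60 x 22 mm, loose; to be left alone. Origin at the centre of its underside.
There are look-alikes about, which are no part of the job. Of the things like the green_tape, leave any that is blue or turquoise; of the rest the smaller one is meant.

How it is judged:
By the outcome, as a careful person would: the job done as asked, in the order asked, and still so for the second after the job is handed in, with the robot touching nothing.
It also fails if it takes over 61 s, if anything falls off the work surface, if the arm or the gripper's body presses on something with over 40 N, if the wrist force passes 120 N, or if a joint passes its speed limit or range.

## Working session

There is one attempt and no reset: what is moved stays moved. The work goes in short steps, Python scripts to look and compute and a tool call to move; the robot and the scene stay as the last step left them, time stands still between calls to the robot, and variables do not carry over. Pictures are saved under pics/ and viewed, at most 10 in all, crops included, and the job is handed in when it is done.

Besides the shell and the picture viewer there is one more tool, called as name(argument=value, ...) on one line, values as JSON. arm_command: Moves the arm, as the interface text tells. Shifts and turns lie within -1 to 1; 1 stands for 0.3 m of shift or 1.5 rad of turn. Its arguments: {"type":"object","properties":{"series":{"type":"array"},"newtons":{"type":"number"}},"required":["series"]}

```bash
mkdir -p pics; python3 - <<'E'
from plant import status, eyes, robot
import cv2,numpy as np
for n in("top","side"):
    im=eyes.read_camera(n); cv2.imwrite(f"pics/{n}0.png",im[:,:,::-1])
    p=eyes.camera_params(n); print(n,np.round(p["intrinsics"],1).tolist(),np.round(p["extrinsics"],3).tolist())
o=status.get_obs(); print(o["time"],o["tcp_pos"],o["orientation"],o["grip_width"])
E
```

```text
top [[443.5, 0.0, 261.2], [0.0, 443.5, 194.8], [0.0, 0.0, 1.0]] [[-0.014, -0.998, 0.053, 0.365], [-1.0, 0.015, 0.017, 0.053], [-0.018, -0.053, -0.998, 1.346], [0.0, 0.0, 0.0, 1.0]]
side [[351.2, 0.0, 248.5], [0.0, 351.2, 197.6], [0.0, 0.0, 1.0]] [[0.863, -0.225, 0.453, 0.012], [-0.505, -0.35, 0.789, -0.678], [-0.019, -0.909, -0.416, 0.486], [0.0, 0.0, 0.0, 1.0]]
0.1 [0.23359961 0.60604615 0.23871832] [-3.13997417e+00  1.11632398e-04  2.77377752e+00] 0.09196606815200162
```

View pics/top0.png

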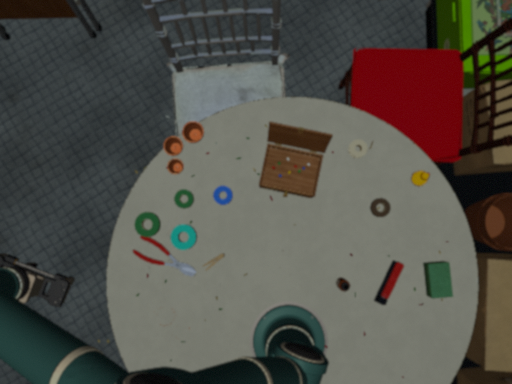

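View pics/side0.png

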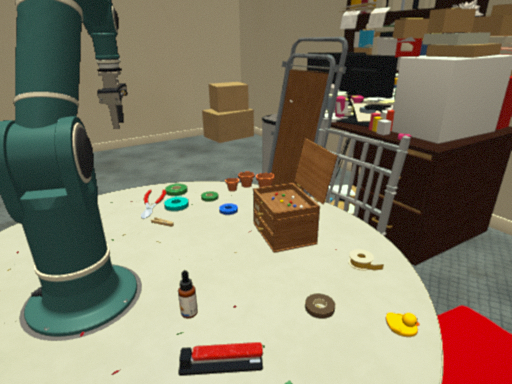

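Top view: small green roll at about (184,198), larger green one at (148,224), blue and turquoise ones beside them. The cabinet is at about (292,168), lid open to the back (up in the image). I'll measure these next.

```bash
cat > h.py <<'E'
import numpy as np,cv2
from plant import status,eyes,robot
def ray(n,u,v):
    p=eyes.camera_params(n);T=np.array(p["extrinsics"]);K=np.array(p["intrinsics"])
    return T[:3,3],T[:3,:3]@np.linalg.solve(K,[u,v,1.])
def onz(n,u,v,z):
    c,d=ray(n,u,v);return c+d*(z-c[2])/d[2]
def proj(n,P):
    p=eyes.camera_params(n);T=np.array(p["extrinsics"]);K=np.array(p["intrinsics"])
    q=(np.atleast_2d(P)-T[:3,3])@T[:3,:3]@K.T;return q[:,:2]/q[:,2:]
E
python3 - <<'E'
from h import *
for n in("top","side"):
    im=cv2.imread(f"pics/{n}0.png");hsv=cv2.cvtColor(im,cv2.COLOR_BGR2HSV)
    m=cv2.inRange(hsv,(45,80,30),(82,255,255))
    ns,l,s,c=cv2.connectedComponentsWithStats(m)
    for i in range(1,ns):
        if 60<s[i,4]<2000:
            x,y,w,h=s[i,:4];print(n,c[i].round(1),s[i].tolist(),onz(n,x+w/2-.5,y+h/2-.5,.008).round(4))
im=cv2.imread("pics/top0.png")
hsv=cv2.cvtColor(im,cv2.COLOR_BGR2HSV)
m=cv2.inRange(hsv,(0,70,20),(25,255,190));m[:110]=0;m[210:]=0;m[:,:250]=0;m[:,345:]=0
cs,_=cv2.findContours(m,0,2);c=max(cs,key=cv2.contourArea);print(cv2.approxPolyDP(c,3,True)[:,0].tolist())
a=cv2.resize(im[110:210,245:345],None,fx=5,fy=5,interpolation=2)
s=cv2.imread("pics/side0.png");b=cv2.resize(s[130:255,240:350],(440,500),interpolation=2)
cv2.imwrite("pics/crop.png",cv2.resize(np.hstack([a,b]),(800,425)))
E
```

```text
top [478.7  18.4] [470, 0, 24, 43, 464] [ 0.9588 -0.6055  0.008 ]
top [501.8  40.6] [495, 37, 15, 10, 62] [ 0.8935 -0.6648  0.008 ]
top [502.8  52.2] [496, 48, 13, 8, 62] [ 0.8625 -0.6635  0.008 ]
top [183.5 198.5] [175, 190, 18, 18, 182] [0.4289 0.3117 0.008 ]
top [146.9 224. ] [135, 213, 25, 24, 346] [0.3519 0.4228 0.008 ]
top [438.  279.4] [425, 263, 27, 34, 793] [ 0.1766 -0.4457  0.008 ]
side [35.9 13.3] [17, 0, 40, 33, 355] [-3.3820e-01 -9.9134e+00  8.0000e-03]
side [100.6   4.3] [91, 0, 19, 11, 67] [-1.0981 -6.9508  0.008 ]
side [41.  37.2] [18, 25, 43, 29, 276] [-3.02440e+00 -9.60634e+01  8.00000e-03]
side [68.7 44.8] [60, 34, 19, 20, 68] [7.51830e+00 8.08516e+01 8.00000e-03]
side [24.9 49.9] [16, 43, 19, 16, 95] [-3.06000e-02  2.56997e+01  8.00000e-03]
side [30.3 71.9] [16, 53, 29, 39, 243] [-0.0095  6.7768  0.008 ]
side [41.7 83.8] [33, 75, 18, 16, 64] [0.0926 4.709  0.008 ]
side [ 37.7 104.6] [24, 98, 30, 15, 124] [9.0000e-04 2.7551e+00 8.0000e-03]
side [ 39.6 132.5] [0, 111, 74, 41, 1055] [-0.0404  1.7122  0.008 ]
side [ 31.8 181.5] [20, 163, 24, 35, 172] [-0.0801  0.8123  0.008 ]
side [176.2 189.7] [166, 183, 21, 14, 192] [0.3538 0.4228 0.008 ]
side [ 69.5 202. ] [51, 185, 37, 33, 260] [0.023  0.5233 0.008 ]
side [209.3 196.1] [201, 192, 17, 9, 111] [0.428  0.3098 0.008 ]
side [ 93.3 235. ] [87, 225, 16, 18, 63] [0.061  0.2519 0.008 ]
side [ 68.  246.3] [57, 235, 20, 24, 94] [-0.0112  0.2203  0.008 ]
side [ 82.8 311. ] [25, 269, 112, 67, 1809] [-0.0071 -0.0247  0.008 ]
side [ 66.6 300.9] [55, 289, 24, 24, 127] [-0.0309 -0.0048  0.008 ]
[[270, 122], [268, 140], [275, 143], [267, 145], [260, 186], [281, 190], [284, 196], [288, 192], [314, 195], [322, 157], [315, 152], [324, 151], [331, 135]]
```

View pics/crop.png

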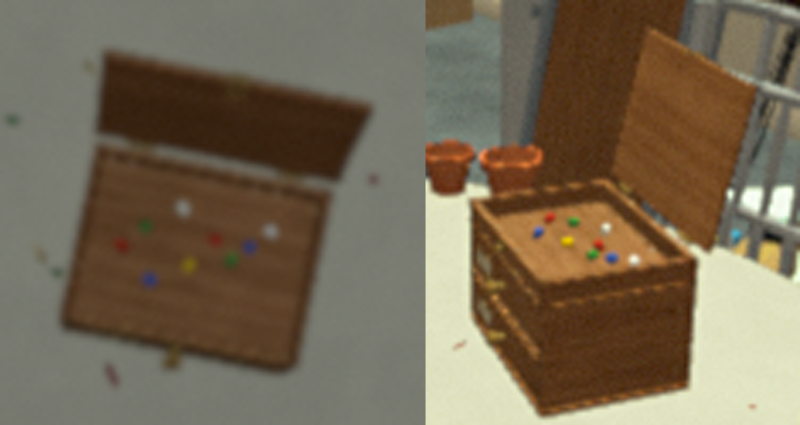

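The crop shows the tray rim corners clearly; clockwise from back-left they are at crop pixels (98,148), (329,192), (293,370) and (63,323). The lid edge runs from (105,50) to (371,105).

```bash
python3 - <<'E'
from h import *
c=np.array([(98,148),(329,192),(293,370),(63,323)])
P=np.array([onz("top",245+x/4.255-.4,110+y/4.25-.4,.11) for x,y in c]);print(P.round(4))
print("sides",[np.linalg.norm(P[i]-P[(i+1)%4]).round(4) for i in range(4)])
bk=(P[0]+P[1])/2;fr=(P[2]+P[3])/2;d1=(bk-fr)[:2];e=(P[0]+P[3]-P[1]-P[2])[:2]
yaw1=np.arctan2(d1[1],d1[0]);yaw2=np.arctan2(-e[0],e[1]);yaw=(yaw1+2*yaw2)/3;print("yaw",yaw1,yaw2,yaw)
t=P.mean(0);ax=np.array([np.cos(yaw),np.sin(yaw)]);ay=np.array([-ax[1],ax[0]])
print("tray centre",t)
o=t[:2]-ax*.004
W=lambda x,y,z:np.r_[o+ax*x+ay*y,z]
print("side rim proj",proj("side",[W(64,80,110) if 0 else W(sx,sy,.11) for sx,sy in((.064,.08),(.064,-.08),(-.056,-.08),(-.056,.08))]).round(1))
for a in(1.72,1.83):
    x=.067-.125*np.cos(a);z=.112+.125*np.sin(a);print(a,"edge top",proj("top",[W(x,.082,z),W(x,-.082,z)]).round(1).tolist(),W(x,0,z).round(3))
E
```

```text
[[ 0.5725  0.0542  0.11  ]
 [ 0.5407 -0.0972  0.11  ]
 [ 0.4238 -0.0712  0.11  ]
 [ 0.457   0.079   0.11  ]]
sides [np.float64(0.1548), np.float64(0.1198), np.float64(0.1538), np.float64(0.1182)]
yaw -0.21488754556489575 -0.21228563858513516 -0.21315294091172202
tray centre [ 0.49849379 -0.00879527  0.11      ]
side rim proj [[291.3 182.6]
 [318.8 205.8]
 [272.8 213.7]
 [251.  188.5]]
1.72 edge top [[267.4, 127.1], [331.3, 139.6]] [ 0.578 -0.026  0.236]
1.83 edge top [[268.4, 122.2], [332.1, 134.6]] [ 0.591 -0.029  0.233]
```

arm_command(series=[0.16,-0.25,-0.1,0,0,0.03,0,0.32,-0.45,-0.2,0,0,0.06,0,0.42,-0.62,-0.3,0,0,0.103,0,0.52,-0.78,-0.4,0,0,0.103,0,0.6,-0.9,-0.45,0,0,0.103,0,0.648,-0.987,-0.47,0,0,0.103,0,0.648,-0.987,-0.47,0,0,0.103,0,0.648,-0.987,-0.47,0,0,0.103,0,0.648,-0.987,-0.47,0,0,0.103,0,0.648,-0.987,-0.47,0,0,0.103,0], newtons=15)

```text
time: 1.35
tcp_pos: [0.4274, 0.3121, 0.099]
orientation: [3.141, 0.0, 2.931]
wrist_force: [0.2, -0.2, -1.0]
grip_width: 0.0916
gripper_force: 0.0
```

arm_command(series=[0,0,-0.1,0,0,0,0,0,0,-0.17,0,0,0,0,0,0,-0.22,0,0,0,0,0,0,-0.237,0,0,0,0,0,0,-0.237,0,0,0,0.2,0,0,-0.237,0,0,0,0.4,0,0,-0.237,0,0,0,0.6,0,0,-0.237,0,0,0,0.6,0,0,-0.237,0,0,0,0.6,0,0,-0.237,0,0,0,0.6,0,0,-0.237,0,0,0,0.6,0,0,-0.237,0,0,0,0.6], newtons=15)

```text
time: 2.85
tcp_pos: [0.4284, 0.3106, 0.0279]
orientation: [3.141, 0.0, 2.928]
wrist_force: [-0.5, -0.3, 6.0]
grip_width: 0.057
gripper_force: 15.0
```

arm_command(series=[0,0,0.1,0,0,0,0.6,0,0,0.25,0,0,0,0.6,0,0,0.4,0,0,0,0.6,0,0,0.55,0,0,0,0.6,0,-0.1,0.57,0,0,0,0.6,0.05,-0.25,0.57,0,0,0,0.6,0.1,-0.4,0.57,0,0,0,0.6,0.15,-0.55,0.57,0,0,0,0.6,0.18,-0.7,0.57,0,0,0,0.6,0.2,-0.8,0.57,0,0,0,0.6,0.2,-0.8,0.57,0,0,0,0.6,0.2,-0.8,0.57,0,0,0,0.6])

```text
time: 4.35
tcp_pos: [0.4878, 0.0713, 0.1982]
orientation: [3.141, -0.001, 2.929]
wrist_force: [-1.0, 0.5, 0.1]
grip_width: 0.0571
gripper_force: 15.0
```

```bash
python3 - <<'E'
from h import *
for n in("side",):cv2.imwrite(f"pics/{n}1.png",eyes.read_camera(n)[:,:,::-1])
o=status.get_obs();print(o["tcp_pos"],o["grip_width"])
E
```

```text
[0.48778439 0.0717097  0.19828563] 0.05680049789463584
```

View pics/side1.png

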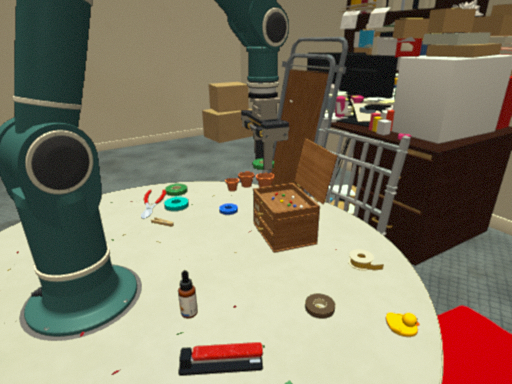

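The green roll is held level at about (262,163) and the lid is still open. Next I lower it into the tray.

arm_command(series=[0.02,-0.15,0,0,0,0,0.6,0.03,-0.267,0,0,0,0,0.6,0.03,-0.267,0,0,0,0,0.6,0.03,-0.267,-0.08,0,0,0,0.6,0.03,-0.267,-0.15,0,0,0,0.6,0.03,-0.267,-0.2,0,0,0,0.6,0.03,-0.267,-0.23,0,0,0,0.6,0.03,-0.267,-0.25,0,0,0,0.6,0.03,-0.267,-0.258,0,0,0,0.6,0.03,-0.267,-0.258,0,0,0,0.6])

```text
time: 5.65
tcp_pos: [0.4974, -0.0097, 0.1213]
orientation: [3.141, 0.0, 2.928]
wrist_force: [-0.4, -0.2, -0.3]
grip_width: 0.0573
gripper_force: 15.0
```

arm_command(series=[0,0,-0.005,0,0,0,0.6,0,0,-0.005,0,0,0,0.5,0,0,-0.005,0,0,0,0.3,0,0,-0.005,0,0,0,0.22,0,0,-0.005,0,0,0,0.22,0,0,-0.005,0,0,0,0.22,0,0,0.03,0,0,0,0.22,0,0,0.1,0,0,0,0.22,0,0,0.2,0,0,0,0.22,0,0,0.35,0,0,0,0.22,0,0,0.5,0,0,0,0.22,0,0,0.5,0,0,0,0.22])

```text
time: 7.15
tcp_pos: [0.4992, -0.0097, 0.2753]
orientation: [3.139, 0.008, 2.928]
wrist_force: [-0.6, 0.5, -0.2]
grip_width: 0.0714
gripper_force: 0.0
```

arm_command(series=[0,0,0.16,0,0,0,1,0,0,0.16,0,0,0,1,0.1,-0.02,0.16,0,0,0,1,0.22,-0.05,0.16,0,0,0,1,0.34,-0.07,0.16,0,0,0,1,0.44,-0.095,0.16,0,0,0,1,0.462,-0.1,0.16,0,0,0,1,0.462,-0.1,0.16,0,0,0,1,0.462,-0.1,0.16,0,0,0,1])

```text
time: 8.28
tcp_pos: [0.6348, -0.0394, 0.3189]
orientation: [3.141, -0.001, 2.928]
wrist_force: [-0.3, 0.3, -0.0]
grip_width: 0.0002
gripper_force: 0.0
```

```bash
python3 - <<'E'
from h import *
a=eyes.read_camera("top");b=eyes.read_camera("side")
a=cv2.resize(a[100:220,230:350],(400,400));b=cv2.resize(b[100:260,220:380],(400,400))
cv2.imwrite("pics/c2.png",np.hstack([a,b])[:,:,::-1])
o=status.get_obs();print(o["tcp_pos"],o["grip_width"])
E
```

```text
[ 0.6350744  -0.03936442  0.31943269] 0.0003419211664663018
```

View pics/c2.png

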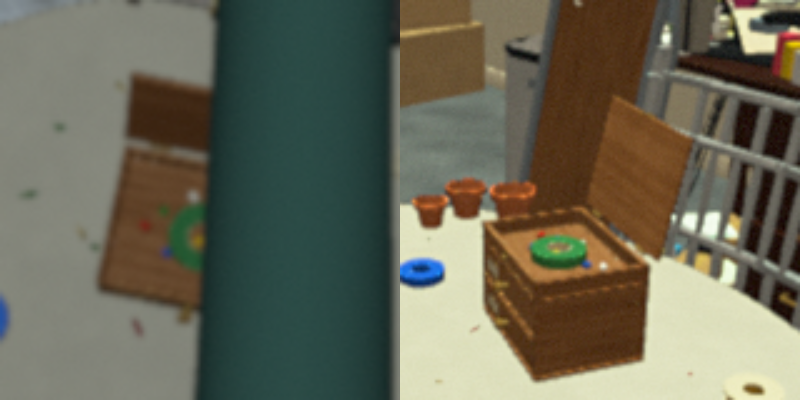

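The green roll lies flat inside the tray, let go, at about (558,250) in the crop, and the lid is open. Now I lower the closed fingers behind the lid and pull it forward.

arm_command(series=[0,0,-0.1,0,0,0,1,0,0,-0.2,0,0,0,1,0,0,-0.28,0,0,0,1,0,0,-0.3,0,0,0,1,0,0,-0.3,0,0,0,1,-0.04,0.009,-0.3,0,0,0,1,-0.08,0.017,-0.3,0,0,0,1,-0.11,0.024,-0.3,0,0,0,1,-0.14,0.03,-0.3,0,0,0,1,-0.17,0.037,-0.3,0,0,0,1,-0.2,0.043,-0.3,0,0,0,1,-0.2,0.043,-0.3,0,0,0,1])

```text
time: 9.88
tcp_pos: [0.5751, -0.0266, 0.2291]
orientation: [3.141, -0.0, 2.928]
wrist_force: [-0.4, -0.1, -0.4]
grip_width: 0.0002
gripper_force: 0.0
```

arm_command(series=[-0.03,0.006,0,0,0,0,1,-0.06,0.013,0,0,0,0,1,-0.09,0.019,0,0,0,0,1,-0.12,0.026,0,0,0,0,1,-0.15,0.032,0,0,0,0,1,-0.18,0.039,0,0,0,0,1,-0.21,0.045,0,0,0,0,1,-0.21,0.045,0,0,0,0,1])

```text
time: 10.88
tcp_pos: [0.5121, -0.0131, 0.2292]
orientation: [3.141, -0.0, 2.929]
wrist_force: [0.3, 0.0, 1.1]
grip_width: 0.0003
gripper_force: 0.0
```

```bash
python3 - <<'E'
from h import *
b=eyes.read_camera("side")
cv2.imwrite("pics/c3.png",cv2.resize(b[80:260,200:380],(500,500))[:,:,::-1])
E
```

```text
(no output)
```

View pics/c3.png

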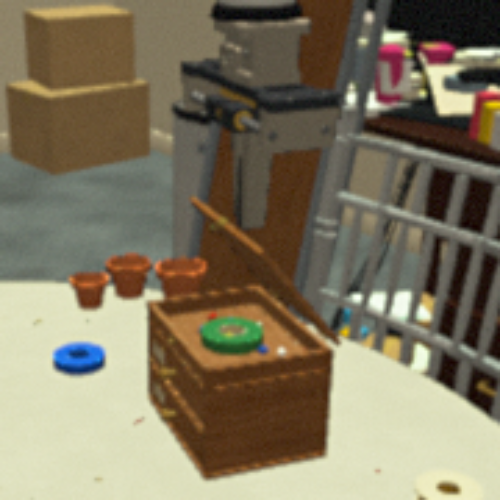

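The lid is tipped well forward, with its edge at about (195,200)–(335,340) in the crop, and it is sinking ahead of the fingers. I'll raise the arm and let it fall shut.

arm_command(series=[0,0,0.1,0,0,0,1,0,0,0.2,0,0,0,1,0.1,0.2,0.3,0,0,0,1,0.1,0.4,0.3,0,0,0,1,0,0.6,0.3,0,0,0,1,-0.1,0.8,0.3,0,0,0,1,-0.1,0.9,0.3,0,0,0,1,-0.1,0.9,0.3,0,0,0,1,-0.1,0.9,0.3,0,0,0,1,-0.1,0.9,0.3,0,0,0,1,-0.1,0.9,0.3,0,0,0,1,-0.1,0.9,0.3,0,0,0,1])

```text
time: 12.42
tcp_pos: [0.483, 0.2561, 0.3192]
orientation: [3.142, 0.0, 2.927]
wrist_force: [0.4, -0.3, 0.4]
grip_width: 0.0002
gripper_force: 0.0
```

arm_command(series=[0,0,0,0,0,0,1,0,0,0,0,0,0,1,0,0,0,0,0,0,1,0,0,0,0,0,0,1,0,0,0,0,0,0,1,0,0,0,0,0,0,1,0,0,0,0,0,0,1,0,0,0,0,0,0,1,0,0,0,0,0,0,1,0,0,0,0,0,0,1,0,0,0,0,0,0,1,0,0,0,0,0,0,1])

```text
time: 13.92
tcp_pos: [0.4828, 0.2567, 0.3191]
orientation: [-3.142, 0.0, 2.928]
wrist_force: [-0.3, -0.0, 0.1]
grip_width: 0.0008
gripper_force: 0.0
```

arm_command(series=[0,0,0,0,0,0,1,0,0,0,0,0,0,1,0,0,0,0,0,0,1,0,0,0,0,0,0,1,0,0,0,0,0,0,1,0,0,0,0,0,0,1,0,0,0,0,0,0,1,0,0,0,0,0,0,1,0,0,0,0,0,0,1,0,0,0,0,0,0,1,0,0,0,0,0,0,1,0,0,0,0,0,0,1])

```text
time: 15.42
tcp_pos: [0.4827, 0.2567, 0.3191]
orientation: [3.142, -0.0, 2.928]
wrist_force: [-0.4, -0.9, -0.2]
grip_width: 0.0005
gripper_force: 0.0
```

arm_command(series=[0,0,0,0,0,0,1,0,0,0,0,0,0,1,0,0,0,0,0,0,1,0,0,0,0,0,0,1,0,0,0,0,0,0,1,0,0,0,0,0,0,1,0,0,0,0,0,0,1,0,0,0,0,0,0,1,0,0,0,0,0,0,1,0,0,0,0,0,0,1,0,0,0,0,0,0,1,0,0,0,0,0,0,1])

```text
time: 16.92
tcp_pos: [0.4827, 0.2567, 0.3191]
orientation: [3.142, 0.0, 2.928]
wrist_force: [-0.9, 0.9, -0.5]
grip_width: 0.0004
gripper_force: 0.0
```

```bash
python3 - <<'E'
from h import *
a=eyes.read_camera("top");b=eyes.read_camera("side")
a=cv2.resize(a[100:220,230:350],(400,400));b=cv2.resize(b[130:260,230:360],(400,400))
cv2.imwrite("pics/c4.png",np.hstack([a,b])[:,:,::-1])
print(status.get_obs()["time"],status.get_obs()["tcp_pos"])
E
```

```text
17.025 [0.48277283 0.25669961 0.31909526]
```

View pics/c4.png

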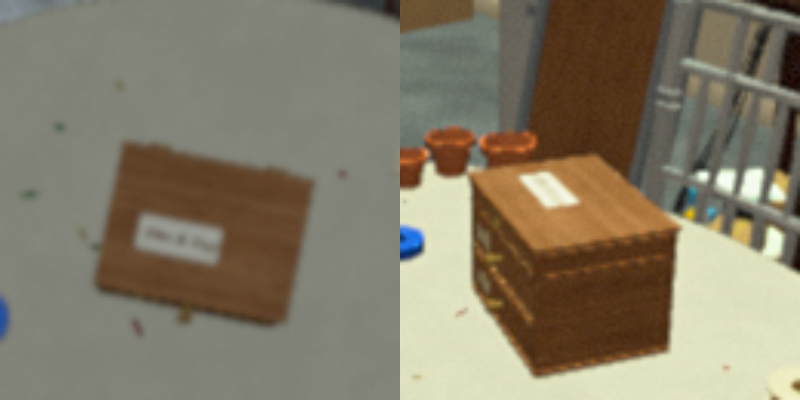

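The lid lies flush on the rim in both views, and the arm is clear of everything.

```bash
python3 -c "
from plant import robot
print(robot.finish_job())"
```

```text
the job is handed in; nothing more can be done
None
```

The small green roll is lying flat in the tray and was let go with the lid open; the lid is now fully shut, the brown roll and gold ribbon were not touched, and the job is handed in at about 17 s.

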